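Bolt the lid of the sample transfer case

ROBOT

A 6-joint arm with a two-finger parallel gripper is mounted at the origin on a cart in front of the work surface, level with it; the furniture and walls round the work are solid. World frame = base frame: x ahead of the robot, y to its left, z up, the work surface at z = 0. Lengths are in m, angles in rad, forces in N, time in s.
With the tool pointing down it reaches from about 0.375 to 0.75 m from the base axis. Payload 9 kg.
Tool frame: the origin (TCP) lies on the centre line of the jaws, within the pads' length; the fingertips stand 17 mm ahead of it and the grasp point (between the pads) lies 2 mm behind it; z points along the fingers, y is the line along which they close (so a half turn about z gives the same grasp; the last joint's range is limited). The gripper opens to 85 mm and grips with 20 to 120 N. Pads are 22 mm wide; open, the fingers measure 114 mm over their backs; the gripper's body (76 mm by 85 mm) begins 54 mm behind the grasp point. The pads swing forward as they close: fully open they stand 13 mm farther back than shut.
Start: joints at [0.98, 0.104, 0.097, 1.564, 0, 1.353], TCP at [0.219, 0.559, 0.248] pointing down, gripper open.
Joint ranges: [-2.99, 2.99], [-0.84, 1.86], [-1.1, 1.16], [-1.84, 2.11], [-1.51, 1.56], [-3.14, 3.14]. Speed limits (rad/s): [2.22, 2.22, 2.57, 3.14, 3.14, 3.14].

INTERFACE

Orientations are given as a unit quaternion [w, x, y, z].
In Python, from cell import * gives the robot as it stands.
- The arm moves only by the tool servo_tool, never from a script. Its argument "rows" is a list of rows, each an object of numbers: "wx", "wy", "wz": the turn, a rotation vector about the tool's x, y, z in rad; "tx", "ty", "tz": the shift along the tool's x, y, z in m; "jaw": the opening, from -1 (shut) to 1 (fully open). In form: [{"wx": .., "wy": .., "wz": .., "tx": .., "ty": .., "tz": .., "jaw": ..}, ...]. A call has 1 to 12 rows; each row shifts and turns the commanded pose from where the row before left it, along the tool's axes as they then stand; what a row does not reach is not made up. A row lasts 1/12 s, in which the tool goes at most 41.7 mm and 7.16 degrees, less where a joint would pass 70% of its speed; a pose out of reach is approached as far as the arm can. A call with a gripper value outside its range is refused whole. The fingers move at their own pace and stop on an object; the grip force is fixed at half the most. Time passes only in rows, so rows that do not move let the fingers close. It gives the time, the measured TCP pose, the force, the opening and the grip force at its end, in the units of the state.
- state(): the state, without advancing time (a new reading comes with each control period).
- capture(name): name is "scene" or "top" or "wrist"; returns the picture (480x640x3 uint8, red, green, blue); there is no depth.
- get_calibration(name): a dict with "fx", "fy", "cx", "cy" (pixels), "rvec" (rotation vector, rad) and "tvec" (3), from world to camera coordinates, as OpenCV has them; the wrist camera has in their place "mount" (4x4, takes a point from camera to tool coordinates, whose origin is the TCP and whose axes are the flange's). Camera axes: x right, y down, z forward; pixel columns grow to the right and rows downward; lengths in m; the calibration is good to about 2 mm. A picture is of the moment at which its call begins: read the wrist's pose just before it. get_calibration takes no time and is no camera call.
- sign_off(): hands the job in; it is judged then, once.
The state is a dict: "clock": time; "q": joint angles; "qvel": joint speeds; "joint_torque": joint torques, N m; "tool_pos": TCP position; "orientation": TCP orientation; "wrist_force": force on the tool from outside, world axes, zero at the start; "ft_torque": the same for the moment, N m; "grip_width": finger opening in m; "grasp_force": force on a finger pad.
Only numpy, scipy, OpenCV 4.12 (cv2) and the standard library are available. Lean on these libraries where they do the work, as an engineer would, in place of code of your own. Each camera call takes 0.05 s, during which the arm holds its last target. There are 200 camera calls.

TASK

The sample transfer case on the bench is going out: press its lid down onto the seal, then slide the barrel bolt on its front across through the eye on the lid until its handle comes to the stop, and turn the handle down fully into the notch so that the bolt cannot work back. Feel for the stop with a light hand (never more than about 15 N on the handle's stop or notch), and leave the things standing round the case alone.

Things in the scene. Friction and masses are not known exactly. Their poses are not given: they have to be found in the camera images.
- case: heavy bare-metal case with a hinged lid, 150 (x) x 260 (y) x 106 mm high without lid; it does not shift. Origin under its centre on the bench; x to its hinged back, y to its left seen from the front, z up. Lid hinge along y at x +78, z 109 mm. The barrel bolt on its front runs along y, axis at x -97, z 90 mm.
- lid (a joint): lid angle, rad: 0 pressed fully home, grows as the front edge rises. A stiff hinge holds it where it is left (about 2 N at the edge). The rubber seal is met 3 mm before home at the front edge and takes some 8 N to squeeze flat; let go, the lid rests 1 to 3 mm up (0.010 to 0.023 rad); the bolt's rounded nose then draws it down.
- lid_edge (a point): middle of the lid's front edge, on its top face. The lid is 154 mm deep (hinge to this edge), 264 mm long, its flat top 14 mm above the hinge line when shut. The eye for the bolt hangs at its front edge, 62 mm to the left (+y) of this point; inside the eye 18 mm wide.
- bolt (a joint): slide of the 12 mm round bolt towards the case's left (+y), m; 0 fully drawn back, starts at 0 to 0.008. The nose meets the lid's eye near 0.015 to 0.025. The stop is met between 0.052 and 0.070: the notched strike plate is clamped through slotted holes, so its place differs from case to case and is not measured. Drag 2 N, about 5 N as the nose draws the lid down.
- bolt_handle (a joint): turn of the handle about the bolt's axis, rad: 0 upright, grows as the knob comes down towards the robot (case -x), 1.57 level; fully down in the notch is 1.57 to 1.68. Starts at 0 to 0.3; stays where left (under 1 N at the knob). Before the notch the strike's lip stops it at about 0.7. The notch, 10.5 mm wide for the 8 mm stem, lies just short of the stop: there the stem at the stop drops in.
- knob (a point): centre of the black ball knob, 18 mm diameter, on a flat stem 8 mm wide along y, 52 mm from the bolt's axis; moves along y of the case with the bolt and on a 52 mm arc with the handle. Near its path: the strike's lip 18 mm in front of the axis, 11 mm above it; the saddle that is the stop, 16 mm above it; the case front 22 mm behind it.

How it is judged:
On the way, in this order (a step that is already met when the one before it is completed fails the run):
1. the lid is down on its seal (under 0.03 rad) (value of joint lid below 0.03 rad), for 0.2 s.
2. the bolt is across, through the eye of the lid (slide over 0.045 m) (value of joint bolt above 0.045 m), for 0.2 s.
3. the handle is down in the notch (over 1.2 rad) (value of joint bolt_handle above 1.2 rad), for 0.2 s.
At the end, for the whole second after the job is handed in: the lid is shut (under 0.02 rad), the bolt is across (slide over 0.045 m) and its handle is down in the notch (over 1.2 rad of 1.57) (value of joint bolt_handle above 1.2 rad and value of joint bolt above 0.045 m and value of joint lid below 0.02 rad); the robot touches nothing.
It fails at once if the handle is rammed against the strike (over 15 N) (contact force between case and bolt_handle above 15 N).
It fails at once if the petri dish is pushed away (over 20 mm) (distance of petri_low from where it was at the start of the episode above 0.02 m).
It fails at once if the culture bottle is pushed away (over 20 mm) (distance of bottle_near from where it was at the start of the episode above 0.02 m).
It fails at once if the vial is pushed away (over 20 mm) (distance of vial_near from where it was at the start of the episode above 0.02 m).
It fails at once if the marker pen is pushed away (over 20 mm) (distance of marker from where it was at the start of the episode above 0.02 m).
It also fails if it takes over 59 s, if anything falls off the work surface, if the arm or the gripper's body presses on something with over 40 N, if the wrist force passes 120 N, or if a joint passes its speed limit or range.

## Working session

There is one attempt and no reset: what is moved stays moved. The work goes in short steps, Python scripts to look and compute and a tool call to move; the robot and the scene stay as the last step left them, time stands still between calls to the robot, and variables do not carry over. Pictures are saved under pics/ and viewed, at most 10 in all, crops included, and the job is handed in when it is done.

Besides the shell and the picture viewer there is one more tool, called after "Request:" by a JSON object that holds its "fn" and its "kwargs", one argument or row to a line. servo_tool: Moves the arm, as the interface text tells. Its arguments: {"type":"object","properties":{"rows":{"type":"array","items":{"type":"object","properties":{"wx":{"type":"number"},"wy":{"type":"number"},"wz":{"type":"number"},"tx":{"type":"number"},"ty":{"type":"number"},"tz":{"type":"number"},"jaw":{"type":"number"}}}}},"required":["rows"]}

```bash
mkdir -p pics; ls; python3 - <<'E'
from cell import *
import cv2,numpy as np
s=state();print(s)
for n in("scene","top","wrist"):
    im=capture(n);cv2.imwrite(f"pics/{n}0.png",im[:,:,::-1]);print(n,get_calibration(n))
E
```

```text
pics
{'clock': 0.0, 'q': array([ 9.80329231e-01,  1.04715103e-01,  9.64157687e-02,  1.56387709e+00,
       -9.10832042e-07,  1.35308424e+00]), 'qvel': array([ 0.00179863, -0.00082444,  0.00074644, -0.00029945, -0.00141659,
       -0.00104116]), 'joint_torque': array([ 5.92261513e-04, -5.56906199e+01,  5.03673577e+01,  1.60994061e-02,
       -2.04326284e-04,  5.41471977e-06]), 'tool_pos': array([0.21832416, 0.55852342, 0.2474836 ]), 'orientation': array([-2.70896401e-04,  1.85300313e-01,  9.82681697e-01, -6.34652965e-04]), 'wrist_force': array([-0.702738  , -0.88692193,  0.78359658]), 'ft_torque': array([ 0.0098433 ,  0.02158705, -0.0355765 ]), 'grasp_force': 0.0, 'grip_width': 0.08579943803490662}
scene {'fx': 447.9613270695027, 'fy': 447.9613270695027, 'cx': 313.87818287789094, 'cy': 235.32334538100665, 'rvec': array([ 2.32696441, -0.5793861 ,  0.24328529]), 'tvec': array([-0.47511961,  0.34303013,  0.66049768])}
top {'fx': 594.2756735854916, 'fy': 594.2756735854916, 'cx': 318.7270799425246, 'cy': 245.54456327240644, 'rvec': array([ 2.12345871, -2.13554429,  0.15899496]), 'tvec': array([0.12417503, 0.58496686, 0.84167108])}
wrist {'fx': 391.64830826229627, 'fy': 391.64830826229627, 'cx': 321.1297276025628, 'cy': 238.2571422118415, 'mount': array([[ 1.22465420e-04, -9.63157333e-01, -2.68938537e-01,
         6.88113686e-02],
       [ 9.99999732e-01,  3.12064556e-04, -6.62240079e-04,
        -3.39437359e-04],
       [ 7.21767573e-04, -2.68938384e-01,  9.63157113e-01,
        -1.25757564e-01],
       [ 0.00000000e+00,  0.00000000e+00,  0.00000000e+00,
         1.00000000e+00]])}
```

View pics/scene0.png

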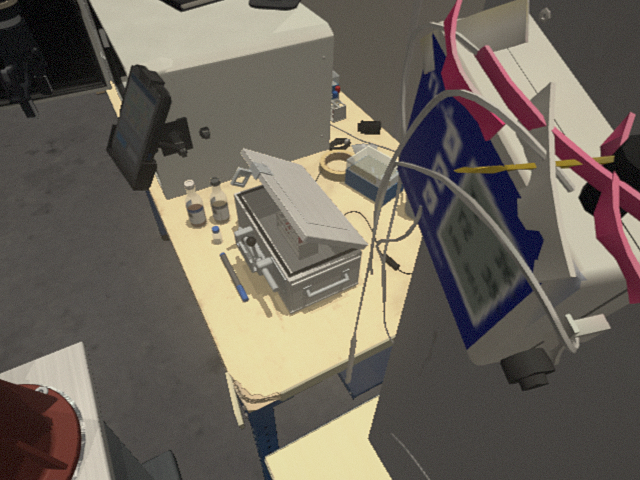

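View pics/top0.png

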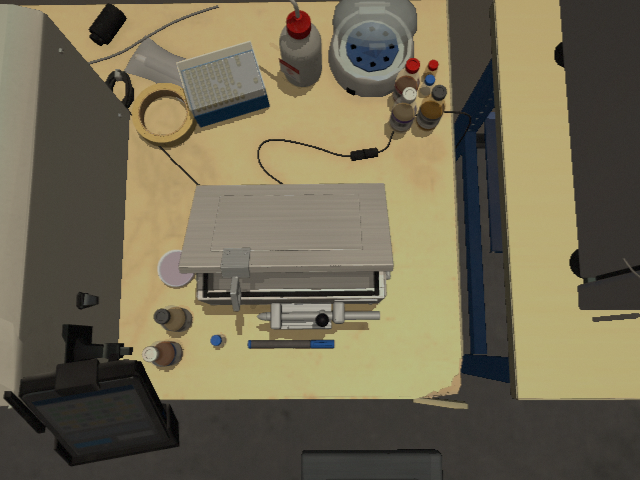

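The pictures show the case with its lid raised. In the top view the knob is at about (321,320), the bolt tube along row 316, the box front corners near (197,300) and (385,300), and the lid's front edge near (180..392,270). The marker is at (290,343) and the vial at (217,340).

```bash
cat > h.py <<'E'
from cell import *
import cv2,numpy as np
from scipy.spatial.transform import Rotation as R
def cam(n,s=None):
    c=get_calibration(n);K=np.array([[c['fx'],0,c['cx']],[0,c['fy'],c['cy']],[0,0,1]])
    if n=="wrist":
        w,x,y,z=s['orientation'];T=np.eye(4);T[:3,:3]=R.from_quat([x,y,z,w]).as_matrix();T[:3,3]=s['tool_pos']
        T=T@c['mount'];return K,T[:3,:3].T,T[:3,3]
    Rm=cv2.Rodrigues(c['rvec'])[0];return K,Rm,-Rm.T@c['tvec']
def ray(c,p):
    K,Rm,C=c;return C,Rm.T@np.linalg.inv(K)@np.array([p[0],p[1],1.])
def onz(c,p,z):
    C,d=ray(c,p);return C+d*(z-C[2])/d[2]
def proj(c,P):
    K,Rm,C=c;v=K@(Rm@(np.asarray(P)-C));return v[:2]/v[2]
def tri(a,b):
    A=np.zeros((3,3));B=np.zeros(3)
    for C,d in(a,b):
        d=d/np.linalg.norm(d);M=np.eye(3)-np.outer(d,d);A+=M;B+=M@C
    return np.linalg.solve(A,B)
E
python3 - <<'E'
from h import *
t=cam("top");s=cam("scene")
for p,z in [((197,300),.106),((385,300),.106),((198,184),.123),((385,184),.123),((262,317),.09),((380,316),.09),((321,320),.142),((248,344),.01),((334,344),.01),((217,340),.02),((172,319),.06),((160,354),.06),((175,268),.01)]:
    print(p,onz(t,p,z).round(4))
for a,b in[((321,320),(250,241)),((180,271),(244,151)),((392,271),(366,246))]:
  P=tri(ray(t,a),ray(s,b));print(P.round(4),proj(t,P),proj(s,P))
a=cv2.imread("pics/top0.png")[170:370,150:410];b=cv2.imread("pics/scene0.png")[140:320,170:400]
a=cv2.resize(a,(780,600),interpolation=cv2.INTER_CUBIC);cv2.imwrite("pics/tc.png",a)
cv2.imwrite("pics/sc.png",cv2.resize(b,(766,600),interpolation=cv2.INTER_CUBIC))
E
```

```text
(197, 300) [0.501  0.2889 0.106 ]
(385, 300) [0.4996 0.0291 0.106 ]
(198, 184) [0.6619 0.2885 0.123 ]
(385, 184) [0.6597 0.0271 0.123 ]
(262, 317) [0.4779 0.2003 0.09  ]
(380, 316) [0.4784 0.035  0.09  ]
(321, 320) [0.4712 0.117  0.142 ]
(248, 344) [0.4406 0.23   0.01  ]
(334, 344) [0.44   0.0988 0.01  ]
(217, 340) [0.4467 0.2757 0.02  ]
(172, 319) [0.477  0.3347 0.06  ]
(160, 354) [0.4269 0.3503 0.06  ]
(175, 268) [0.5581 0.3459 0.01  ]
[0.4722 0.1167 0.1434] [321.20020319 319.21492557] [249.40130357 241.11354959]
[0.5338 0.2887 0.2024] [181.00408812 267.67483847] [241.80344333 151.3572543 ]
[0.5753 0.002  0.1832] [410.78865155 235.73226549] [334.30954236 248.90924541]
```

View pics/tc.png

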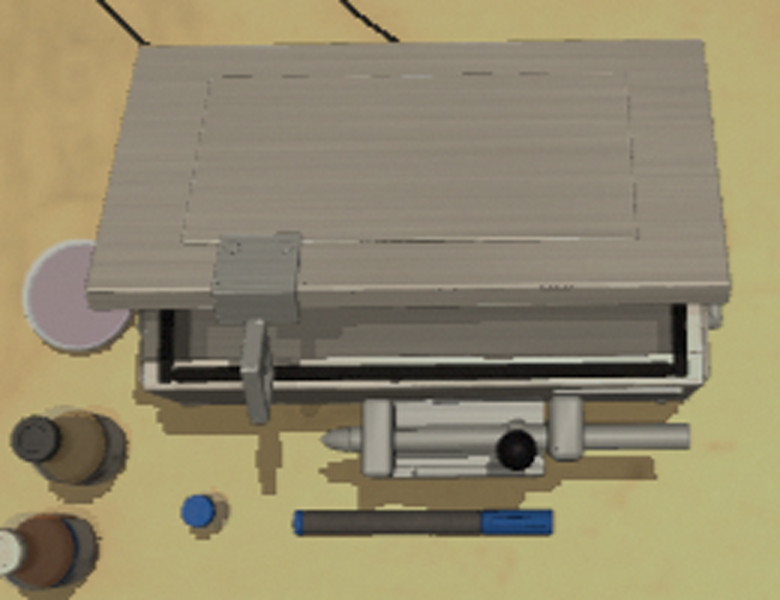

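View pics/sc.png

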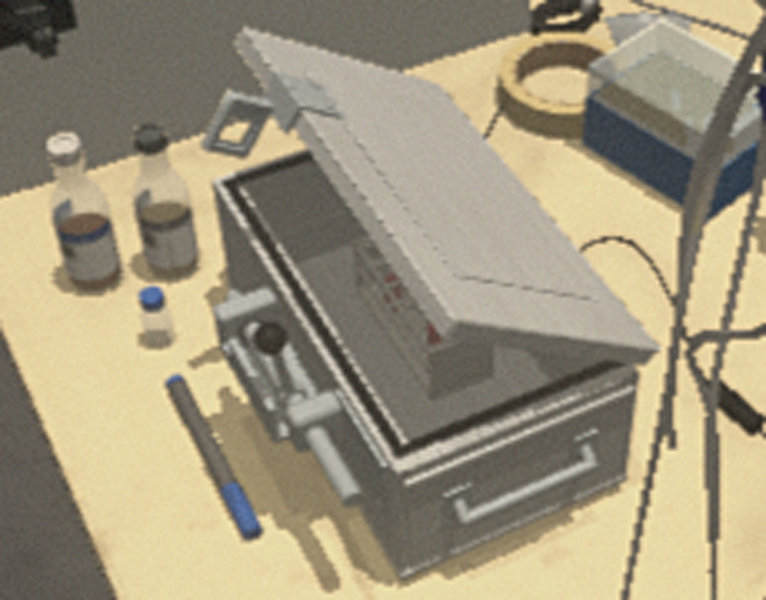

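```bash
python3 - <<'E'
from h import *
t=cam("top");s=cam("scene");st=state()
print("tcp in scene",proj(s,st['tool_pos']),proj(t,st['tool_pos']))
for a,b in[((130,350),(205,132)),((152,364),(168,75)),((178,440),(150,185)),((68,463),(110,140)),((25,380),(133,66))]:
  P=tri(ray(t,a),ray(s,b));print(P.round(3),proj(t,P).round(),proj(s,P).round())
E
```

```text
tcp in scene [ 39.79810907 104.18753131] [-88.49367978 554.42725526]
[0.456 0.325 0.248] [137. 331.] [192. 132.]
[0.425 0.263 0.394] [153. 362.] [167.  75.]
[0.341 0.284 0.197] [181. 429.] [142. 185.]
[0.313 0.402 0.229] [ 69. 459.] [108. 140.]
[0.401 0.396 0.356] [ 23. 387.] [137.  66.]
```

View pics/wrist0.png

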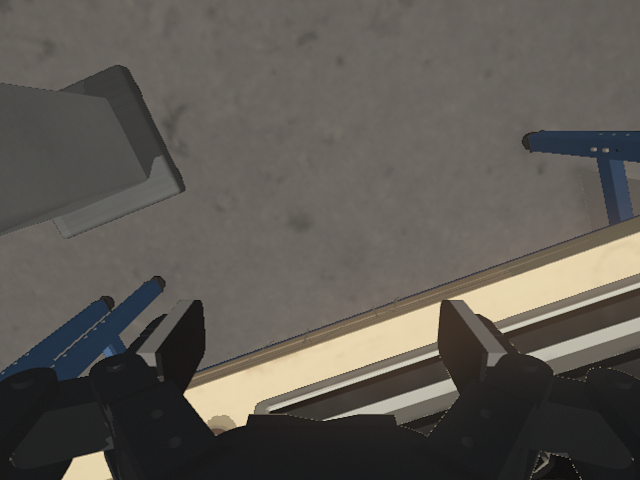

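The wrist view shows the open fingers over the table edge; nothing of the case is in it. A tablet on a bracket stands between the start pose and the case, so I place it before moving.

```bash
python3 - <<'E'
from h import *
t=cam("top");s=cam("scene")
T=[(150,362),(178,440),(25,380),(70,463)];S=[(108,145),(145,190),(133,66),(170,80)]
for a in T:
 for b in S:
  P=tri(ray(t,a),ray(s,b));e=np.hypot(*(proj(t,P)-a))+np.hypot(*(proj(s,P)-b));print(a,b,P.round(3),e.round(1))
for a,b in[((130,350),(205,132)),((88,300),(205,132)),((88,300),(195,103)),((130,350),(190,150))]:
  P=tri(ray(t,a),ray(s,b));print(a,b,P.round(3),np.hypot(*(proj(s,P)-b)))
E
```

```text
(150, 362) (108, 145) [0.367 0.301 0.279] 88.3
(150, 362) (145, 190) [0.381 0.347 0.131] 47.8
(150, 362) (133, 66) [0.404 0.263 0.416] 43.2
(150, 362) (170, 80) [0.427 0.268 0.384] 3.6
(178, 440) (108, 145) [0.328 0.264 0.301] 28.8
(178, 440) (145, 190) [0.335 0.288 0.184] 12.0
(178, 440) (133, 66) [0.372 0.227 0.436] 13.8
(178, 440) (170, 80) [0.392 0.224 0.416] 61.5
(25, 380) (108, 145) [0.353 0.501 0.153] 56.8
(25, 380) (145, 190) [ 0.369  0.615 -0.078] 14.5
(25, 380) (133, 66) [0.401 0.396 0.356] 11.5
(25, 380) (170, 80) [0.428 0.404 0.322] 38.4
(70, 463) (108, 145) [0.309 0.405 0.218] 3.1
(70, 463) (145, 190) [0.315 0.453 0.07 ] 47.0
(70, 463) (133, 66) [0.365 0.321 0.401] 47.4
(70, 463) (170, 80) [0.387 0.314 0.383] 99.4
(130, 350) (205, 132) [0.456 0.325 0.248] 12.584079783899309
(88, 300) (205, 132) [0.497 0.408 0.187] 0.4578488120524654
(88, 300) (195, 103) [0.486 0.373 0.276] 2.0063168028273934
(130, 350) (190, 150) [0.441 0.346 0.199] 3.8112188329888577
```

Request:
{"fn": "servo_tool", "kwargs": {
  "rows": [
    {"tz": -0.0375,"wz": -0.0933,"jaw": -1},
    {"tz": -0.0375,"wz": -0.0933,"jaw": -1},
    {"tz": -0.0375,"wz": -0.0933,"jaw": -1},
    {"tz": -0.0375,"wz": -0.0933,"jaw": -1},
    {"tz": -0.0375,"jaw": -1},
    {"tz": -0.0375,"jaw": -1},
    {"jaw": -1},
    {"jaw": -1}
  ]
}}

```text
invalid input at $.rows[0]: expected keys wx, wy, wz, tx, ty, tz, jaw
```

Request:
{"fn": "servo_tool", "kwargs": {
  "rows": [
    {"wx": 0,"wy": 0,"wz": -0.0933,"tx": 0,"ty": 0,"tz": -0.0375,"jaw": -1},
    {"wx": 0,"wy": 0,"wz": -0.0933,"tx": 0,"ty": 0,"tz": -0.0375,"jaw": -1},
    {"wx": 0,"wy": 0,"wz": -0.0933,"tx": 0,"ty": 0,"tz": -0.0375,"jaw": -1},
    {"wx": 0,"wy": 0,"wz": -0.0933,"tx": 0,"ty": 0,"tz": -0.0375,"jaw": -1},
    {"wx": 0,"wy": 0,"wz": 0,"tx": 0,"ty": 0,"tz": -0.0375,"jaw": -1},
    {"wx": 0,"wy": 0,"wz": 0,"tx": 0,"ty": 0,"tz": -0.0375,"jaw": -1},
    {"wx": 0,"wy": 0,"wz": 0,"tx": 0,"ty": 0,"tz": 0,"jaw": -1},
    {"wx": 0,"wy": 0,"wz": 0,"tx": 0,"ty": 0,"tz": 0,"jaw": -1}
  ]
}}

```text
clock: 0.82
tool_pos: [0.2192, 0.5598, 0.4718]
orientation: [0.001, -0.0, 1.0, 0.002]
wrist_force: [0.9, 1.2, -1.6]
grip_width: 0.0001
grasp_force: 0.0
```

Request:
{"fn": "servo_tool", "kwargs": {
  "rows": [
    {"wx": 0,"wy": 0,"wz": 0,"tx": -0.0162,"ty": -0.028,"tz": 0,"jaw": -1},
    {"wx": 0,"wy": 0,"wz": 0,"tx": -0.0162,"ty": -0.028,"tz": 0,"jaw": -1},
    {"wx": 0,"wy": 0,"wz": 0,"tx": -0.0162,"ty": -0.028,"tz": 0,"jaw": -1},
    {"wx": 0,"wy": 0,"wz": 0,"tx": -0.0162,"ty": -0.028,"tz": 0,"jaw": -1},
    {"wx": 0,"wy": 0,"wz": 0,"tx": -0.0162,"ty": -0.028,"tz": 0,"jaw": -1},
    {"wx": 0,"wy": 0,"wz": 0,"tx": -0.0133,"ty": -0.0367,"tz": 0,"jaw": -1},
    {"wx": 0,"wy": 0,"wz": 0,"tx": -0.0133,"ty": -0.0367,"tz": 0,"jaw": -1},
    {"wx": 0,"wy": 0,"wz": 0,"tx": -0.0133,"ty": -0.0367,"tz": 0,"jaw": -1},
    {"wx": 0,"wy": 0,"wz": 0,"tx": -0.0133,"ty": -0.0367,"tz": 0,"jaw": -1},
    {"wx": 0,"wy": 0,"wz": 0,"tx": -0.0133,"ty": -0.0367,"tz": 0,"jaw": -1},
    {"wx": 0,"wy": 0,"wz": 0,"tx": -0.0133,"ty": -0.0367,"tz": 0,"jaw": -1},
    {"wx": 0,"wy": 0,"wz": 0,"tx": 0,"ty": 0,"tz": 0,"jaw": -1}
  ]
}}

```text
clock: 1.82
tool_pos: [0.3814, 0.1936, 0.467]
orientation: [-0.001, 0.003, 1.0, -0.001]
wrist_force: [0.2, 1.5, 0.7]
grip_width: 0.0003
grasp_force: 0.0
```

Request:
{"fn": "servo_tool", "kwargs": {
  "rows": [
    {"wx": 0,"wy": 0,"wz": 0,"tx": -0.0344,"ty": -0.0067,"tz": 0,"jaw": -1},
    {"wx": 0,"wy": 0,"wz": 0,"tx": -0.0344,"ty": -0.0067,"tz": 0,"jaw": -1},
    {"wx": 0,"wy": 0,"wz": 0,"tx": -0.0344,"ty": -0.0067,"tz": 0,"jaw": -1},
    {"wx": 0,"wy": 0,"wz": 0,"tx": -0.0344,"ty": -0.0067,"tz": 0,"jaw": -1},
    {"wx": 0,"wy": 0,"wz": 0,"tx": -0.0344,"ty": -0.0067,"tz": 0,"jaw": -1},
    {"wx": 0,"wy": 0,"wz": 0,"tx": 0,"ty": 0,"tz": 0.039,"jaw": -1},
    {"wx": 0,"wy": 0,"wz": 0,"tx": 0,"ty": 0,"tz": 0.039,"jaw": -1},
    {"wx": 0,"wy": 0,"wz": 0,"tx": 0,"ty": 0,"tz": 0.039,"jaw": -1},
    {"wx": 0,"wy": 0,"wz": 0,"tx": 0,"ty": 0,"tz": 0.039,"jaw": -1},
    {"wx": 0,"wy": 0,"wz": 0,"tx": 0,"ty": 0,"tz": 0.039,"jaw": -1},
    {"wx": 0,"wy": 0,"wz": 0,"tx": 0,"ty": 0,"tz": 0.039,"jaw": -1},
    {"wx": 0,"wy": 0,"wz": 0,"tx": 0,"ty": 0,"tz": 0,"jaw": -1}
  ]
}}

```text
clock: 2.82
tool_pos: [0.5459, 0.1652, 0.2251]
orientation: [-0.008, -0.0, 1.0, -0.0]
wrist_force: [-1.8, -1.0, -2.2]
grip_width: 0.0003
grasp_force: 0.0
```

Request:
{"fn": "servo_tool", "kwargs": {
  "rows": [
    {"wx": 0,"wy": 0,"wz": 0,"tx": 0,"ty": 0,"tz": 0.007,"jaw": -1},
    {"wx": 0,"wy": 0,"wz": 0,"tx": 0.004,"ty": 0,"tz": 0.007,"jaw": -1},
    {"wx": 0,"wy": 0,"wz": 0,"tx": 0.004,"ty": 0,"tz": 0.007,"jaw": -1},
    {"wx": 0,"wy": 0,"wz": 0,"tx": 0.004,"ty": 0,"tz": 0.007,"jaw": -1},
    {"wx": 0,"wy": 0,"wz": 0,"tx": 0.004,"ty": 0,"tz": 0.007,"jaw": -1},
    {"wx": 0,"wy": 0,"wz": 0,"tx": 0.003,"ty": 0,"tz": 0.007,"jaw": -1},
    {"wx": 0,"wy": 0,"wz": 0,"tx": 0.002,"ty": 0,"tz": 0.007,"jaw": -1},
    {"wx": 0,"wy": 0,"wz": 0,"tx": 0.002,"ty": 0,"tz": 0.007,"jaw": -1},
    {"wx": 0,"wy": 0,"wz": 0,"tx": 0.001,"ty": 0,"tz": 0.007,"jaw": -1},
    {"wx": 0,"wy": 0,"wz": 0,"tx": 0,"ty": 0,"tz": 0.007,"jaw": -1},
    {"wx": 0,"wy": 0,"wz": 0,"tx": 0,"ty": 0,"tz": 0,"jaw": -1}
  ]
}}

```text
clock: 3.73
tool_pos: [0.5269, 0.1653, 0.1649]
orientation: [-0.001, -0.0, 1.0, -0.0]
wrist_force: [0.1, 0.0, 0.4]
grip_width: -0.0001
grasp_force: 0.0
```

Request:
{"fn": "servo_tool", "kwargs": {
  "rows": [
    {"wx": 0,"wy": 0,"wz": 0,"tx": 0,"ty": 0,"tz": 0.006,"jaw": -1},
    {"wx": 0,"wy": 0,"wz": 0,"tx": 0,"ty": 0,"tz": 0.006,"jaw": -1},
    {"wx": 0,"wy": 0,"wz": 0,"tx": 0,"ty": 0,"tz": 0.005,"jaw": -1},
    {"wx": 0,"wy": 0,"wz": 0,"tx": 0,"ty": 0,"tz": 0.003,"jaw": -1},
    {"wx": 0,"wy": 0,"wz": 0,"tx": 0,"ty": 0,"tz": 0.002,"jaw": -1},
    {"wx": 0,"wy": 0,"wz": 0,"tx": 0,"ty": 0,"tz": 0,"jaw": -1}
  ]
}}

```text
clock: 4.23
tool_pos: [0.5275, 0.1654, 0.1443]
orientation: [-0.0, -0.0, 1.0, 0.0]
wrist_force: [-0.3, -0.0, -0.2]
grip_width: 0.0
grasp_force: 0.0
```

```bash
python3 - <<'E'
from h import *
s=state();print(s['tool_pos'],s['wrist_force'])
im=capture("top");a=im[170:370,150:410,::-1]
b=capture("scene")[140:320,170:400,::-1]
cv2.imwrite("pics/t1.png",np.hstack([cv2.resize(a,(400,308)),cv2.resize(b,(393,308))]))
E
```

```text
[0.52749184 0.16540552 0.14426012] [-0.32515864 -0.01311681 -0.16158692]
```

View pics/t1.png

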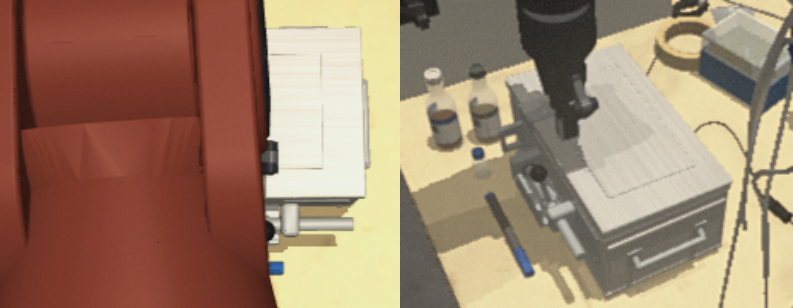

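The lid has come down nearly flat under the finger. The knob is still upright beside the saddles, at about (538,173) in the right half.

Request:
{"fn": "servo_tool", "kwargs": {
  "rows": [
    {"wx": 0,"wy": 0,"wz": 0,"tx": 0,"ty": 0,"tz": 0.0015,"jaw": -1},
    {"wx": 0,"wy": 0,"wz": 0,"tx": 0,"ty": 0,"tz": 0.0015,"jaw": -1},
    {"wx": 0,"wy": 0,"wz": 0,"tx": 0,"ty": 0,"tz": 0.001,"jaw": -1},
    {"wx": 0,"wy": 0,"wz": 0,"tx": 0,"ty": 0,"tz": 0,"jaw": -1}
  ]
}}

```text
clock: 4.67
tool_pos: [0.5279, 0.1654, 0.1418]
orientation: [0.0, -0.0, 1.0, 0.0]
wrist_force: [-2.7, -0.7, 6.9]
grip_width: -0.0002
grasp_force: 3.6
```

Request:
{"fn": "servo_tool", "kwargs": {
  "rows": [
    {"wx": 0,"wy": 0,"wz": 0,"tx": 0,"ty": 0,"tz": 0.0015,"jaw": -1},
    {"wx": 0,"wy": 0,"wz": 0,"tx": 0,"ty": 0,"tz": 0.001,"jaw": -1},
    {"wx": 0,"wy": 0,"wz": 0,"tx": 0,"ty": 0,"tz": 0,"jaw": -1},
    {"wx": 0,"wy": 0,"wz": 0,"tx": 0,"ty": 0,"tz": 0,"jaw": -1}
  ]
}}

```text
clock: 5.0
tool_pos: [0.5279, 0.1655, 0.1413]
orientation: [0.001, -0.0, 1.0, -0.0]
wrist_force: [-11.1, -2.0, 22.4]
grip_width: 0.0002
grasp_force: 11.2
```

Request:
{"fn": "servo_tool", "kwargs": {
  "rows": [
    {"wx": 0,"wy": 0,"wz": 0,"tx": 0,"ty": 0,"tz": -0.01,"jaw": -1},
    {"wx": 0,"wy": 0,"wz": 0,"tx": 0,"ty": 0,"tz": -0.03,"jaw": -1},
    {"wx": 0,"wy": 0,"wz": 0,"tx": 0,"ty": 0,"tz": -0.03,"jaw": -1},
    {"wx": 0,"wy": 0,"wz": 0,"tx": 0.028,"ty": -0.024,"tz": 0,"jaw": 0.3},
    {"wx": 0,"wy": 0,"wz": 0,"tx": 0.028,"ty": -0.0245,"tz": 0,"jaw": 0.3},
    {"wx": 0,"wy": 0,"wz": 0,"tx": 0,"ty": 0,"tz": 0,"jaw": 0.3},
    {"wx": 0,"wy": 0,"wz": 0,"tx": 0,"ty": 0,"tz": 0,"jaw": 0.3},
    {"wx": 0,"wy": 0,"wz": 0,"tx": 0,"ty": 0,"tz": 0,"jaw": 0.3}
  ]
}}

```text
clock: 5.67
tool_pos: [0.4721, 0.1169, 0.2087]
orientation: [0.001, 0.0, 1.0, 0.0]
wrist_force: [-0.3, 0.8, -0.0]
grip_width: 0.0557
grasp_force: 0.0
```

```bash
python3 - <<'E'
from h import *
s=state();print(s['tool_pos'],s['wrist_force'],s['grip_width'])
im=capture("wrist");cv2.imwrite("pics/w1.png",im[:,:,::-1])
print(proj(cam("wrist",s),[.472,.1167,.1434]))
sc=cam("scene");b=capture("scene");hsv=cv2.cvtColor(b,cv2.COLOR_RGB2GRAY)
y,x=np.mgrid[225:255,235:265];m=hsv[225:255,235:265]<45;print(x[m].mean(),y[m].mean(),m.sum())
E
```

```text
[0.47213759 0.11688403 0.2086724 ] [-0.32430381  0.76141704 -0.018691  ] 0.05570976119330589
[321.08840959 266.91071771]
nan nan 0<stdin>:6: RuntimeWarning: Mean of empty slice.
  ret = ret.dtype.type(ret / rcount)
```

View pics/w1.png

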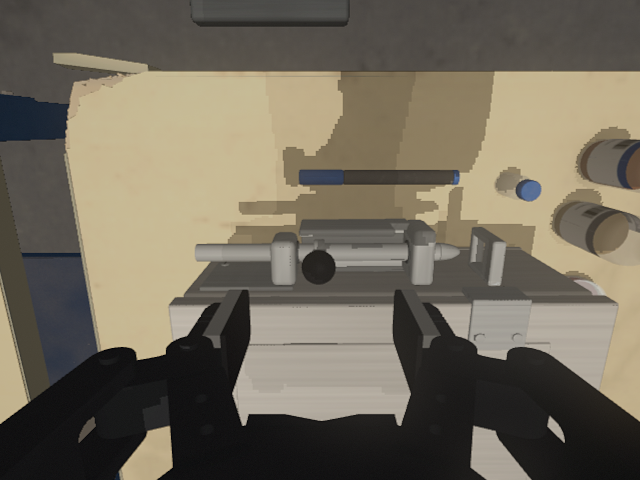

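The knob is centred at (318,267), within 3 px of where it was predicted. The near face of the stop saddle is at about column 412, with the strike and its lip at columns 300 to 405.

```bash
python3 - <<'E'
from h import *
c=cam("wrist",state())
print(onz(c,(318.5,267),.143),[onz(c,(p,260),.106).round(4)[1] for p in(296,412)],[onz(c,(p,228),.101).round(4) for p in(300,388,405)])
E
```

```text
[0.47225487 0.11570753 0.143     ] [np.float64(0.1016), np.float64(0.1729)] [array([0.462 , 0.1041, 0.101 ]), array([0.462 , 0.1581, 0.101 ]), array([0.462 , 0.1685, 0.101 ])]
```

Request:
{"fn": "servo_tool", "kwargs": {
  "rows": [
    {"wx": 0,"wy": 0,"wz": 0,"tx": 0,"ty": -0.001,"tz": 0.02,"jaw": 0.3},
    {"wx": 0,"wy": 0,"wz": 0,"tx": 0,"ty": 0,"tz": 0.02,"jaw": 0.2},
    {"wx": 0,"wy": 0,"wz": 0,"tx": 0,"ty": 0,"tz": 0.0215,"jaw": 0},
    {"wx": 0,"wy": 0,"wz": 0,"tx": 0,"ty": 0,"tz": 0,"jaw": -0.3},
    {"wx": 0,"wy": 0,"wz": 0,"tx": 0,"ty": 0,"tz": 0,"jaw": -0.5},
    {"wx": 0,"wy": 0,"wz": 0,"tx": 0,"ty": 0,"tz": 0,"jaw": -1},
    {"wx": 0,"wy": 0,"wz": 0,"tx": 0,"ty": 0,"tz": 0,"jaw": -1},
    {"wx": 0,"wy": 0,"wz": 0,"tx": 0,"ty": 0,"tz": 0,"jaw": -1}
  ]
}}

```text
clock: 6.43
tool_pos: [0.4721, 0.1161, 0.1475]
orientation: [0.0, -0.0, 1.0, 0.0]
wrist_force: [0.6, 1.8, -5.9]
grip_width: 0.0142
grasp_force: 58.6
```

Request:
{"fn": "servo_tool", "kwargs": {
  "rows": [
    {"wx": 0,"wy": 0,"wz": 0,"tx": 0,"ty": 0.003,"tz": 0,"jaw": -1},
    {"wx": 0,"wy": 0,"wz": 0,"tx": 0,"ty": 0.004,"tz": 0,"jaw": -1},
    {"wx": 0,"wy": 0,"wz": 0,"tx": 0,"ty": 0.004,"tz": 0,"jaw": -1},
    {"wx": 0,"wy": 0,"wz": 0,"tx": 0,"ty": 0.004,"tz": 0,"jaw": -1}
  ]
}}

```text
clock: 6.77
tool_pos: [0.4721, 0.1299, 0.1474]
orientation: [0.0, 0.0, 1.0, -0.002]
wrist_force: [-1.7, -20.9, -0.5]
grip_width: 0.0144
grasp_force: 59.5
```

Request:
{"fn": "servo_tool", "kwargs": {
  "rows": [
    {"wx": 0,"wy": 0,"wz": 0,"tx": 0,"ty": 0,"tz": 0,"jaw": -1}
  ]
}}

```text
clock: 6.85
tool_pos: [0.4721, 0.1296, 0.1474]
orientation: [0.0, 0.0, 1.0, -0.003]
wrist_force: [-1.1, -12.8, -0.7]
grip_width: 0.0137
grasp_force: 59.4
```

```bash
python3 - <<'E'
from h import *
s=state();print(s['tool_pos'],s['wrist_force'],s['grip_width'],s['ft_torque'])
b=capture("scene");cv2.imwrite("pics/s2.png",cv2.resize(b[180:320,190:370,::-1],(772,600),interpolation=cv2.INTER_CUBIC))
E
```

```text
[0.47205754 0.12960818 0.14738561] [ -1.08045693 -12.8344575   -0.72504917] 0.013686429861073993 [-2.6228105   0.11894915 -0.03379196]
```

View pics/s2.png

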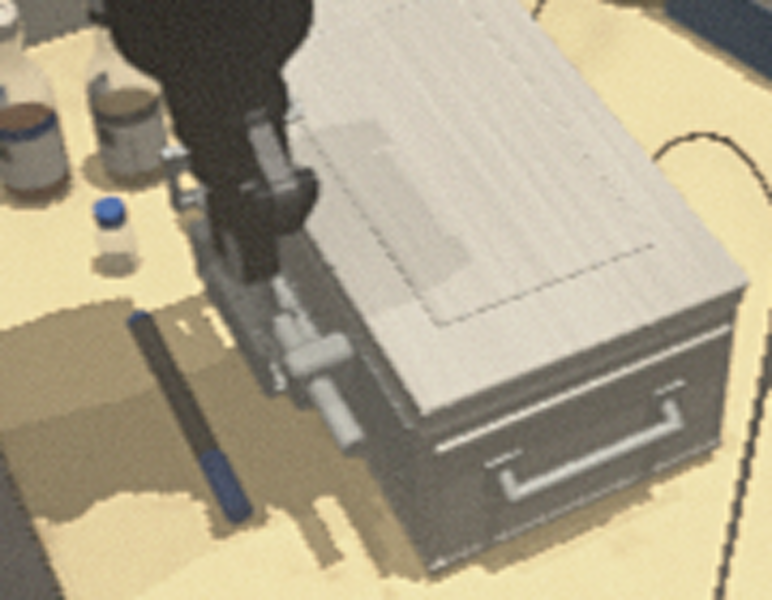

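The hand holds the knob; the bolt's tail moved about 11 mm, to (355,443) in this crop. So the bolt follows and its nose should be at the eye.

Request:
{"fn": "servo_tool", "kwargs": {
  "rows": [
    {"wx": 0,"wy": 0,"wz": 0,"tx": 0,"ty": 0.002,"tz": 0,"jaw": -1},
    {"wx": 0,"wy": 0,"wz": 0,"tx": 0,"ty": 0.002,"tz": 0,"jaw": -1},
    {"wx": 0,"wy": 0,"wz": 0,"tx": 0,"ty": 0,"tz": 0,"jaw": -1},
    {"wx": 0,"wy": 0,"wz": 0,"tx": 0,"ty": 0,"tz": 0,"jaw": -1}
  ]
}}

```text
clock: 7.23
tool_pos: [0.4721, 0.1353, 0.1474]
orientation: [0.001, -0.0, 1.0, 0.0]
wrist_force: [0.3, -0.2, 1.1]
grip_width: 0.0142
grasp_force: 59.6
```

Request:
{"fn": "servo_tool", "kwargs": {
  "rows": [
    {"wx": 0,"wy": 0,"wz": 0,"tx": 0,"ty": 0.003,"tz": 0,"jaw": -1},
    {"wx": 0,"wy": 0,"wz": 0,"tx": 0,"ty": 0.003,"tz": 0,"jaw": -1},
    {"wx": 0,"wy": 0,"wz": 0,"tx": 0,"ty": 0.003,"tz": 0,"jaw": -1},
    {"wx": 0,"wy": 0,"wz": 0,"tx": 0,"ty": 0.003,"tz": 0,"jaw": -1},
    {"wx": 0,"wy": 0,"wz": 0,"tx": 0,"ty": 0.003,"tz": 0,"jaw": -1},
    {"wx": 0,"wy": 0,"wz": 0,"tx": 0,"ty": 0.003,"tz": 0,"jaw": -1},
    {"wx": 0,"wy": 0,"wz": 0,"tx": 0,"ty": 0.002,"tz": 0,"jaw": -1}
  ]
}}

```text
clock: 7.82
tool_pos: [0.472, 0.1549, 0.1473]
orientation: [0.0, -0.0, 1.0, -0.001]
wrist_force: [0.5, -5.6, 2.0]
grip_width: 0.0144
grasp_force: 60.1
```

Request:
{"fn": "servo_tool", "kwargs": {
  "rows": [
    {"wx": 0,"wy": 0,"wz": 0,"tx": 0,"ty": 0.001,"tz": 0,"jaw": -1},
    {"wx": 0,"wy": 0,"wz": 0,"tx": 0,"ty": 0.001,"tz": 0,"jaw": -1},
    {"wx": 0,"wy": 0,"wz": 0,"tx": 0,"ty": 0.001,"tz": 0,"jaw": -1},
    {"wx": 0,"wy": 0,"wz": 0,"tx": 0,"ty": 0.001,"tz": 0,"jaw": -1}
  ]
}}

```text
clock: 8.15
tool_pos: [0.4719, 0.1588, 0.1473]
orientation: [0.0, -0.0, 1.0, -0.001]
wrist_force: [-1.2, -6.1, 4.3]
grip_width: 0.0142
grasp_force: 60.1
```

Request:
{"fn": "servo_tool", "kwargs": {
  "rows": [
    {"wx": 0,"wy": 0,"wz": 0,"tx": 0,"ty": 0.0005,"tz": 0,"jaw": -1},
    {"wx": 0,"wy": 0,"wz": 0,"tx": 0,"ty": 0.0005,"tz": 0,"jaw": -1},
    {"wx": 0,"wy": 0,"wz": 0,"tx": 0,"ty": 0.0005,"tz": 0,"jaw": -1}
  ]
}}

```text
clock: 8.4
tool_pos: [0.472, 0.1603, 0.1474]
orientation: [0.0, -0.0, 1.0, -0.001]
wrist_force: [-0.2, -4.8, 4.6]
grip_width: 0.0142
grasp_force: 60.1
```

Request:
{"fn": "servo_tool", "kwargs": {
  "rows": [
    {"wx": 0,"wy": 0,"wz": 0,"tx": 0,"ty": 0.0005,"tz": 0,"jaw": -1},
    {"wx": 0,"wy": 0,"wz": 0,"tx": 0,"ty": 0.0005,"tz": 0,"jaw": -1},
    {"wx": 0,"wy": 0,"wz": 0,"tx": 0,"ty": 0,"tz": 0,"jaw": -1}
  ]
}}

```text
clock: 8.65
tool_pos: [0.472, 0.1614, 0.1474]
orientation: [0.0, -0.0, 1.0, -0.0]
wrist_force: [-0.2, -5.7, 3.5]
grip_width: 0.014
grasp_force: 60.1
```

Request:
{"fn": "servo_tool", "kwargs": {
  "rows": [
    {"wx": 0,"wy": 0,"wz": 0,"tx": 0,"ty": 0.0005,"tz": 0,"jaw": -1},
    {"wx": 0,"wy": 0,"wz": 0,"tx": 0,"ty": 0.0005,"tz": 0,"jaw": -1},
    {"wx": 0,"wy": 0,"wz": 0,"tx": 0,"ty": 0.0005,"tz": 0,"jaw": -1}
  ]
}}

```text
clock: 8.9
tool_pos: [0.4719, 0.1627, 0.1474]
orientation: [0.0, -0.0, 1.0, -0.001]
wrist_force: [-0.5, -5.7, 4.5]
grip_width: 0.0141
grasp_force: 60.2
```

Request:
{"fn": "servo_tool", "kwargs": {
  "rows": [
    {"wx": 0,"wy": 0,"wz": 0,"tx": 0,"ty": 0.0005,"tz": 0,"jaw": -1},
    {"wx": 0,"wy": 0,"wz": 0,"tx": 0,"ty": 0.0005,"tz": 0,"jaw": -1}
  ]
}}

```text
clock: 9.07
tool_pos: [0.4719, 0.1638, 0.1474]
orientation: [0.0, -0.0, 1.0, -0.001]
wrist_force: [-0.8, -5.9, 4.0]
grip_width: 0.0139
grasp_force: 60.2
```

Request:
{"fn": "servo_tool", "kwargs": {
  "rows": [
    {"wx": 0,"wy": 0,"wz": 0,"tx": 0,"ty": 0.0005,"tz": 0,"jaw": -1},
    {"wx": 0,"wy": 0,"wz": 0,"tx": 0,"ty": 0.0005,"tz": 0,"jaw": -1}
  ]
}}

```text
clock: 9.23
tool_pos: [0.4719, 0.1648, 0.1474]
orientation: [0.0, -0.0, 1.0, -0.001]
wrist_force: [-0.2, -4.8, 3.9]
grip_width: 0.0141
grasp_force: 60.2
```

Request:
{"fn": "servo_tool", "kwargs": {
  "rows": [
    {"wx": 0,"wy": 0,"wz": 0,"tx": 0,"ty": 0.0005,"tz": 0,"jaw": -1}
  ]
}}

```text
clock: 9.32
tool_pos: [0.472, 0.1653, 0.1474]
orientation: [0.0, -0.0, 1.0, -0.001]
wrist_force: [-0.6, -5.4, 2.9]
grip_width: 0.0139
grasp_force: 60.2
```

Request:
{"fn": "servo_tool", "kwargs": {
  "rows": [
    {"wx": 0,"wy": 0,"wz": 0,"tx": 0,"ty": 0.0005,"tz": 0,"jaw": -1}
  ]
}}

```text
clock: 9.4
tool_pos: [0.4719, 0.1658, 0.1474]
orientation: [0.0, -0.0, 1.0, -0.001]
wrist_force: [-1.2, -5.1, 3.4]
grip_width: 0.0138
grasp_force: 60.2
```

Request:
{"fn": "servo_tool", "kwargs": {
  "rows": [
    {"wx": 0,"wy": 0,"wz": 0,"tx": 0,"ty": 0.0005,"tz": 0,"jaw": -1}
  ]
}}

```text
clock: 9.48
tool_pos: [0.4719, 0.1663, 0.1473]
orientation: [0.0, -0.0, 1.0, -0.001]
wrist_force: [-0.7, -6.1, 3.2]
grip_width: 0.0142
grasp_force: 60.2
```

Request:
{"fn": "servo_tool", "kwargs": {
  "rows": [
    {"wx": 0,"wy": 0,"wz": 0,"tx": 0,"ty": 0.0005,"tz": 0,"jaw": -1}
  ]
}}

```text
clock: 9.57
tool_pos: [0.4719, 0.1668, 0.1474]
orientation: [0.0, -0.0, 1.0, -0.001]
wrist_force: [-1.0, -5.7, 3.3]
grip_width: 0.0137
grasp_force: 60.2
```

Request:
{"fn": "servo_tool", "kwargs": {
  "rows": [
    {"wx": 0,"wy": 0,"wz": 0,"tx": 0,"ty": 0.0005,"tz": 0,"jaw": -1}
  ]
}}

```text
clock: 9.65
tool_pos: [0.4719, 0.1673, 0.1474]
orientation: [0.0, -0.0, 1.0, -0.001]
wrist_force: [-0.9, -5.1, 3.1]
grip_width: 0.0141
grasp_force: 60.2
```

Request:
{"fn": "servo_tool", "kwargs": {
  "rows": [
    {"wx": 0,"wy": 0,"wz": 0,"tx": 0,"ty": 0.0005,"tz": 0,"jaw": -1}
  ]
}}

```text
clock: 9.73
tool_pos: [0.4719, 0.1678, 0.1474]
orientation: [0.0, -0.0, 1.0, -0.001]
wrist_force: [-1.5, -6.7, 3.7]
grip_width: 0.0141
grasp_force: 60.2
```

Request:
{"fn": "servo_tool", "kwargs": {
  "rows": [
    {"wx": 0,"wy": 0,"wz": 0,"tx": 0,"ty": 0.0005,"tz": 0,"jaw": -1}
  ]
}}

```text
clock: 9.82
tool_pos: [0.4719, 0.1683, 0.1474]
orientation: [0.0, -0.0, 1.0, -0.001]
wrist_force: [-0.1, -6.1, 3.8]
grip_width: 0.0142
grasp_force: 60.2
```

Request:
{"fn": "servo_tool", "kwargs": {
  "rows": [
    {"wx": 0,"wy": 0,"wz": 0,"tx": 0,"ty": 0.0003,"tz": 0,"jaw": -1}
  ]
}}

```text
clock: 9.9
tool_pos: [0.4719, 0.1686, 0.1474]
orientation: [0.0, -0.0, 1.0, -0.001]
wrist_force: [0.1, -6.2, 3.5]
grip_width: 0.0139
grasp_force: 60.2
```

Request:
{"fn": "servo_tool", "kwargs": {
  "rows": [
    {"wx": 0,"wy": 0,"wz": 0,"tx": 0,"ty": 0.0004,"tz": 0,"jaw": -1}
  ]
}}

```text
clock: 9.98
tool_pos: [0.4719, 0.169, 0.1474]
orientation: [0.0, -0.0, 1.0, -0.001]
wrist_force: [-1.2, -6.4, 3.3]
grip_width: 0.0142
grasp_force: 60.2
```

Request:
{"fn": "servo_tool", "kwargs": {
  "rows": [
    {"wx": 0,"wy": 0,"wz": 0,"tx": 0,"ty": 0.0004,"tz": 0,"jaw": -1}
  ]
}}

```text
clock: 10.07
tool_pos: [0.4719, 0.1693, 0.1474]
orientation: [0.0, -0.0, 1.0, -0.001]
wrist_force: [-0.4, -7.9, 3.1]
grip_width: 0.0141
grasp_force: 60.2
```

Request:
{"fn": "servo_tool", "kwargs": {
  "rows": [
    {"wx": 0,"wy": 0,"wz": 0,"tx": 0,"ty": 0.0003,"tz": 0,"jaw": -1}
  ]
}}

```text
clock: 10.15
tool_pos: [0.4719, 0.1694, 0.1474]
orientation: [0.0, -0.0, 1.0, -0.001]
wrist_force: [-0.5, -8.8, 3.5]
grip_width: 0.0142
grasp_force: 60.2
```

Request:
{"fn": "servo_tool", "kwargs": {
  "rows": [
    {"wx": 0,"wy": 0,"wz": 0,"tx": 0,"ty": 0.0003,"tz": 0,"jaw": -1}
  ]
}}

```text
clock: 10.23
tool_pos: [0.4719, 0.1695, 0.1474]
orientation: [0.0, -0.0, 1.0, -0.001]
wrist_force: [-0.8, -10.0, 3.3]
grip_width: 0.0139
grasp_force: 60.2
```

Request:
{"fn": "servo_tool", "kwargs": {
  "rows": [
    {"wx": 0,"wy": 0,"wz": 0,"tx": 0,"ty": -0.0008,"tz": 0,"jaw": -1},
    {"wx": 0,"wy": 0,"wz": 0,"tx": 0.0035,"ty": 0,"tz": 0.0006,"jaw": -1},
    {"wx": 0,"wy": 0,"wz": 0,"tx": 0.0034,"ty": 0,"tz": 0.0007,"jaw": -1},
    {"wx": 0,"wy": 0,"wz": 0,"tx": 0.0037,"ty": 0,"tz": 0.0011,"jaw": -1},
    {"wx": 0,"wy": 0,"wz": 0,"tx": 0.0036,"ty": 0,"tz": 0.0014,"jaw": -1},
    {"wx": 0,"wy": 0,"wz": 0,"tx": 0.0035,"ty": 0,"tz": 0.0017,"jaw": -1},
    {"wx": 0,"wy": 0,"wz": 0,"tx": 0.0035,"ty": 0,"tz": 0.0019,"jaw": -1}
  ]
}}

```text
clock: 10.82
tool_pos: [0.4501, 0.1699, 0.1393]
orientation: [0.0, -0.0, 1.0, 0.001]
wrist_force: [0.2, 0.9, 0.8]
grip_width: 0.0
grasp_force: 0.0
```

Request:
{"fn": "servo_tool", "kwargs": {
  "rows": [
    {"wx": 0,"wy": 0,"wz": 0,"tx": 0,"ty": 0,"tz": -0.03,"jaw": -1},
    {"wx": 0,"wy": 0,"wz": 0,"tx": 0,"ty": 0,"tz": -0.03,"jaw": -1},
    {"wx": 0,"wy": 0,"wz": 0,"tx": 0,"ty": 0,"tz": 0,"jaw": -1},
    {"wx": 0,"wy": 0,"wz": 0,"tx": 0,"ty": 0,"tz": 0,"jaw": -1}
  ]
}}

```text
clock: 11.15
tool_pos: [0.4513, 0.1698, 0.2009]
orientation: [0.001, -0.0, 1.0, 0.0]
wrist_force: [-0.6, 0.1, 0.2]
grip_width: -0.0003
grasp_force: 0.0
```

```bash
python3 - <<'E'
from h import *
s=state();print(s['tool_pos'],s['wrist_force'])
im=capture("wrist");cv2.imwrite("pics/w2.png",im[:,:,::-1])
c=cam("wrist",s)
for a in(0,.115,.3,.5,.7,1):print(a,proj(c,[.478-.052*np.sin(a),.169,.09+.052*np.cos(a)]).round())
E
```

```text
[0.45125652 0.16981581 0.20085611] [-0.57234021  0.06717224  0.19290967]
0 [320. 320.]
0.115 [320. 309.]
0.3 [320. 291.]
0.5 [320. 270.]
0.7 [320. 251.]
1 [320. 227.]
```

View pics/w2.png

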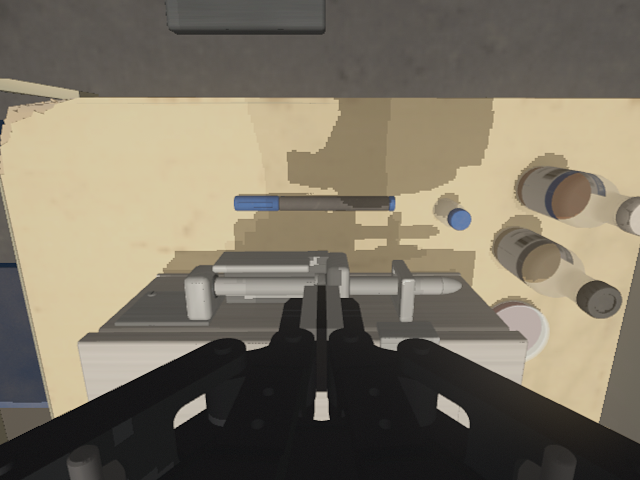

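The bolt is through the eye (at column 404, with the nose at 460) and the notch shows at (318,263). The knob slipped out of the pads, still near upright and hidden under the fingertips around (320,305). I'll push it over from behind with the closed fingers, above the lid.

Request:
{"fn": "servo_tool", "kwargs": {
  "rows": [
    {"wx": 0,"wy": 0,"wz": 0,"tx": -0.025,"ty": -0.0005,"tz": 0,"jaw": -1},
    {"wx": 0,"wy": 0,"wz": 0,"tx": -0.0255,"ty": 0,"tz": 0,"jaw": -1},
    {"wx": 0,"wy": 0,"wz": 0,"tx": 0,"ty": 0,"tz": 0,"jaw": -1},
    {"wx": 0,"wy": 0,"wz": 0,"tx": 0,"ty": 0,"tz": 0.02,"jaw": -1},
    {"wx": 0,"wy": 0,"wz": 0,"tx": 0,"ty": 0,"tz": 0.02,"jaw": -1},
    {"wx": 0,"wy": 0,"wz": 0,"tx": 0,"ty": 0,"tz": 0.0115,"jaw": -1},
    {"wx": 0,"wy": 0,"wz": 0,"tx": 0,"ty": 0,"tz": 0,"jaw": -1},
    {"wx": 0,"wy": 0,"wz": 0,"tx": 0,"ty": 0,"tz": 0,"jaw": -1}
  ]
}}

```text
clock: 11.87
tool_pos: [0.5, 0.1689, 0.1471]
orientation: [-0.001, -0.0, 1.0, 0.0]
wrist_force: [0.2, -0.0, 0.2]
grip_width: -0.0001
grasp_force: 0.0
```

Tip at z 0.130, behind the knob. Push towards −x.

Request:
{"fn": "servo_tool", "kwargs": {
  "rows": [
    {"wx": 0,"wy": 0,"wz": 0,"tx": 0.003,"ty": 0,"tz": 0,"jaw": -1},
    {"wx": 0,"wy": 0,"wz": 0,"tx": 0.003,"ty": 0,"tz": 0,"jaw": -1},
    {"wx": 0,"wy": 0,"wz": 0,"tx": 0.003,"ty": 0,"tz": 0,"jaw": -1},
    {"wx": 0,"wy": 0,"wz": 0,"tx": 0.003,"ty": 0,"tz": 0,"jaw": -1},
    {"wx": 0,"wy": 0,"wz": 0,"tx": 0.003,"ty": 0,"tz": 0,"jaw": -1},
    {"wx": 0,"wy": 0,"wz": 0,"tx": 0.003,"ty": 0,"tz": 0,"jaw": -1},
    {"wx": 0,"wy": 0,"wz": 0,"tx": 0.003,"ty": 0,"tz": 0,"jaw": -1},
    {"wx": 0,"wy": 0,"wz": 0,"tx": 0.003,"ty": 0,"tz": 0,"jaw": -1}
  ]
}}

```text
clock: 12.53
tool_pos: [0.4767, 0.1688, 0.1479]
orientation: [0.0, -0.0, 1.0, 0.0]
wrist_force: [1.1, -0.2, -1.5]
grip_width: -0.0001
grasp_force: 0.5
```

Request:
{"fn": "servo_tool", "kwargs": {
  "rows": [
    {"wx": 0,"wy": 0,"wz": 0,"tx": 0,"ty": 0,"tz": -0.024,"jaw": -1},
    {"wx": 0,"wy": 0,"wz": 0,"tx": 0.023,"ty": 0,"tz": 0,"jaw": -1},
    {"wx": 0,"wy": 0,"wz": 0,"tx": 0,"ty": 0,"tz": 0,"jaw": -1},
    {"wx": 0,"wy": 0,"wz": 0,"tx": 0,"ty": 0,"tz": 0.004,"jaw": -1},
    {"wx": 0,"wy": 0,"wz": 0,"tx": 0.003,"ty": 0,"tz": 0.003,"jaw": -1},
    {"wx": 0,"wy": 0,"wz": 0,"tx": 0.003,"ty": 0,"tz": 0.003,"jaw": -1},
    {"wx": 0,"wy": 0,"wz": 0,"tx": 0.003,"ty": 0,"tz": 0.002,"jaw": -1},
    {"wx": 0,"wy": 0,"wz": 0,"tx": 0,"ty": 0,"tz": 0,"jaw": -1}
  ]
}}

```text
clock: 13.2
tool_pos: [0.4442, 0.1688, 0.1591]
orientation: [-0.001, -0.0, 1.0, -0.0]
wrist_force: [0.1, 0.1, 0.3]
grip_width: -0.0002
grasp_force: 0.0
```

Request:
{"fn": "servo_tool", "kwargs": {
  "rows": [
    {"wx": 0,"wy": 0,"wz": 0,"tx": 0.001,"ty": 0,"tz": 0.0015,"jaw": -1},
    {"wx": 0,"wy": 0,"wz": 0,"tx": 0.001,"ty": 0,"tz": 0.0015,"jaw": -1},
    {"wx": 0,"wy": 0,"wz": 0,"tx": 0.001,"ty": 0,"tz": 0.0015,"jaw": -1},
    {"wx": 0,"wy": 0,"wz": 0,"tx": 0,"ty": 0,"tz": 0,"jaw": -1}
  ]
}}

```text
clock: 13.53
tool_pos: [0.4414, 0.1688, 0.1561]
orientation: [-0.0, -0.0, 1.0, -0.0]
wrist_force: [-7.7, -0.3, 10.5]
grip_width: -0.0
grasp_force: 5.1
```

Request:
{"fn": "servo_tool", "kwargs": {
  "rows": [
    {"wx": 0,"wy": 0,"wz": 0,"tx": 0.001,"ty": 0,"tz": 0.001,"jaw": -1},
    {"wx": 0,"wy": 0,"wz": 0,"tx": 0,"ty": 0,"tz": 0,"jaw": -1}
  ]
}}

```text
clock: 13.7
tool_pos: [0.4404, 0.1688, 0.1553]
orientation: [-0.0, -0.0, 1.0, -0.0]
wrist_force: [-7.9, -0.9, 12.3]
grip_width: -0.0001
grasp_force: 6.1
```

The reaction points along the stem, so I was pressing radially from ahead of the knob. I'll go back behind it and push along its arc.

Request:
{"fn": "servo_tool", "kwargs": {
  "rows": [
    {"wx": 0,"wy": 0,"wz": 0,"tx": 0,"ty": 0,"tz": -0.018,"jaw": -1},
    {"wx": 0,"wy": 0,"wz": 0,"tx": -0.038,"ty": 0,"tz": 0,"jaw": -1},
    {"wx": 0,"wy": 0,"wz": 0,"tx": 0,"ty": 0,"tz": 0,"jaw": -1},
    {"wx": 0,"wy": 0,"wz": 0,"tx": 0,"ty": 0,"tz": 0.0155,"jaw": -1},
    {"wx": 0,"wy": 0,"wz": 0,"tx": 0,"ty": 0,"tz": 0,"jaw": -1},
    {"wx": 0,"wy": 0,"wz": 0,"tx": 0.0033,"ty": 0,"tz": 0,"jaw": -1},
    {"wx": 0,"wy": 0,"wz": 0,"tx": 0.0033,"ty": 0,"tz": 0,"jaw": -1},
    {"wx": 0,"wy": 0,"wz": 0,"tx": 0.0025,"ty": 0,"tz": 0.001,"jaw": -1},
    {"wx": 0,"wy": 0,"wz": 0,"tx": 0.0025,"ty": 0,"tz": 0.001,"jaw": -1},
    {"wx": 0,"wy": 0,"wz": 0,"tx": 0.0025,"ty": 0,"tz": 0.0012,"jaw": -1}
  ]
}}

```text
clock: 14.53
tool_pos: [0.4647, 0.1689, 0.1543]
orientation: [0.001, -0.0, 1.0, 0.0]
wrist_force: [-0.1, -0.0, -0.3]
grip_width: 0.0001
grasp_force: 0.0
```

Request:
{"fn": "servo_tool", "kwargs": {
  "rows": [
    {"wx": 0,"wy": 0,"wz": 0,"tx": 0.0026,"ty": 0,"tz": 0.001,"jaw": -1},
    {"wx": 0,"wy": 0,"wz": 0,"tx": 0.0026,"ty": 0,"tz": 0.001,"jaw": -1},
    {"wx": 0,"wy": 0,"wz": 0,"tx": 0.0025,"ty": 0,"tz": 0.001,"jaw": -1}
  ]
}}

```text
clock: 14.78
tool_pos: [0.457, 0.1688, 0.1508]
orientation: [0.0, -0.0, 1.0, 0.0]
wrist_force: [-0.2, -0.6, -0.5]
grip_width: 0.0001
grasp_force: 0.2
```

Request:
{"fn": "servo_tool", "kwargs": {
  "rows": [
    {"wx": 0,"wy": 0,"wz": 0,"tx": 0.0018,"ty": 0,"tz": 0.001,"jaw": -1},
    {"wx": 0,"wy": 0,"wz": 0,"tx": 0,"ty": 0,"tz": 0,"jaw": -1}
  ]
}}

```text
clock: 14.95
tool_pos: [0.455, 0.1688, 0.1496]
orientation: [-0.0, -0.0, 1.0, 0.0]
wrist_force: [0.2, -0.2, -0.6]
grip_width: -0.0002
grasp_force: 0.1
```

Request:
{"fn": "servo_tool", "kwargs": {
  "rows": [
    {"wx": 0,"wy": 0,"wz": 0,"tx": 0.0017,"ty": 0,"tz": 0.0015,"jaw": -1},
    {"wx": 0,"wy": 0,"wz": 0,"tx": 0.0017,"ty": 0,"tz": 0.0015,"jaw": -1},
    {"wx": 0,"wy": 0,"wz": 0,"tx": 0,"ty": 0,"tz": 0,"jaw": -1}
  ]
}}

```text
clock: 15.2
tool_pos: [0.4516, 0.1688, 0.1464]
orientation: [-0.0, -0.0, 1.0, 0.0]
wrist_force: [0.7, -0.3, -0.5]
grip_width: -0.0001
grasp_force: 0.1
```

Request:
{"fn": "servo_tool", "kwargs": {
  "rows": [
    {"wx": 0,"wy": 0,"wz": 0,"tx": 0.0016,"ty": 0,"tz": 0.0015,"jaw": -1},
    {"wx": 0,"wy": 0,"wz": 0,"tx": 0,"ty": 0,"tz": 0,"jaw": -1}
  ]
}}

```text
clock: 15.37
tool_pos: [0.4501, 0.1688, 0.1449]
orientation: [-0.0, -0.0, 1.0, 0.0]
wrist_force: [0.4, -0.2, 0.0]
grip_width: -0.0001
grasp_force: 0.1
```

Request:
{"fn": "servo_tool", "kwargs": {
  "rows": [
    {"wx": 0,"wy": 0,"wz": 0,"tx": 0.0019,"ty": 0,"tz": 0.0018,"jaw": -1},
    {"wx": 0,"wy": 0,"wz": 0,"tx": 0.0019,"ty": 0,"tz": 0.0018,"jaw": -1},
    {"wx": 0,"wy": 0,"wz": 0,"tx": 0.0019,"ty": 0,"tz": 0.0018,"jaw": -1},
    {"wx": 0,"wy": 0,"wz": 0,"tx": 0,"ty": 0,"tz": 0,"jaw": -1}
  ]
}}

```text
clock: 15.7
tool_pos: [0.4441, 0.1688, 0.1393]
orientation: [-0.0, -0.0, 1.0, 0.0]
wrist_force: [0.6, 0.5, -1.2]
grip_width: 0.0003
grasp_force: 0.0
```

```bash
python3 - <<'E'
from h import *
s=state();print(s['tool_pos'],s['wrist_force'])
w=capture("wrist");b=capture("scene");cv2.imwrite("pics/w3.png",np.hstack([cv2.resize(w[180:360,220:420,::-1],(440,396)),cv2.resize(b[210:300,210:290,::-1],(352,396))]))
c=cam("wrist",s)
for a in(.6,.8,1,1.2,1.4):print(a,proj(c,[.478-.052*np.sin(a),.169,.09+.052*np.cos(a)]).round())
E
```

```text
[0.44410402 0.16882607 0.13932409] [ 0.55497958  0.49238326 -1.24340379]
0.6 [322. 332.]
0.8 [322. 305.]
1 [322. 281.]
1.2 [322. 263.]
1.4 [322. 250.]
```

View pics/w3.png

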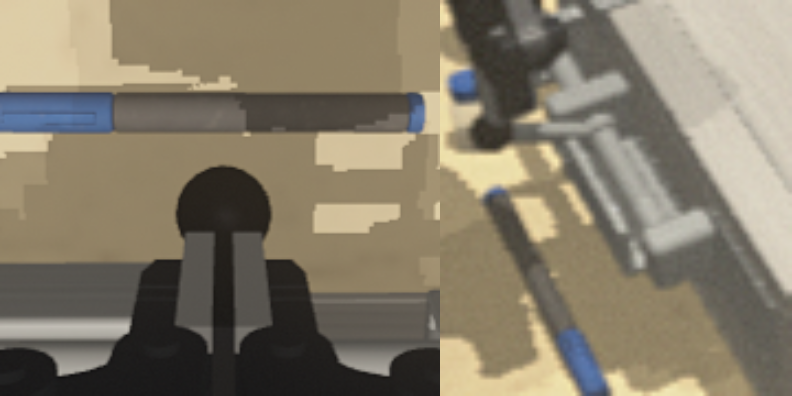

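The knob is at about (321,275) in the full wrist frame, which is roughly 1.06 rad: past the lip and going into the notch.

Request:
{"fn": "servo_tool", "kwargs": {
  "rows": [
    {"wx": 0,"wy": 0,"wz": 0,"tx": 0.0023,"ty": 0,"tz": 0.003,"jaw": -1},
    {"wx": 0,"wy": 0,"wz": 0,"tx": 0.0023,"ty": 0,"tz": 0.003,"jaw": -1},
    {"wx": 0,"wy": 0,"wz": 0,"tx": 0.0018,"ty": 0,"tz": 0.0035,"jaw": -1},
    {"wx": 0,"wy": 0,"wz": 0,"tx": 0.0018,"ty": 0,"tz": 0.0035,"jaw": -1},
    {"wx": 0,"wy": 0,"wz": 0,"tx": 0.001,"ty": 0,"tz": 0.0025,"jaw": -1},
    {"wx": 0,"wy": 0,"wz": 0,"tx": 0,"ty": 0,"tz": 0,"jaw": -1}
  ]
}}

```text
clock: 16.3
tool_pos: [0.4349, 0.1688, 0.1235]
orientation: [-0.001, -0.0, 1.0, 0.0]
wrist_force: [-0.3, -0.2, 0.0]
grip_width: -0.0002
grasp_force: 0.0
```

Request:
{"fn": "servo_tool", "kwargs": {
  "rows": [
    {"wx": 0,"wy": 0,"wz": 0,"tx": 0.001,"ty": 0,"tz": 0.0015,"jaw": -1},
    {"wx": 0,"wy": 0,"wz": 0,"tx": 0.001,"ty": 0,"tz": 0.0015,"jaw": -1},
    {"wx": 0,"wy": 0,"wz": 0,"tx": 0.001,"ty": 0,"tz": 0.001,"jaw": -1},
    {"wx": 0,"wy": 0,"wz": 0,"tx": 0,"ty": 0,"tz": 0,"jaw": -1}
  ]
}}

```text
clock: 16.63
tool_pos: [0.4323, 0.1688, 0.1202]
orientation: [-0.0, -0.0, 1.0, 0.0]
wrist_force: [0.7, -0.9, -0.3]
grip_width: -0.0001
grasp_force: 0.0
```

Request:
{"fn": "servo_tool", "kwargs": {
  "rows": [
    {"wx": 0,"wy": 0,"wz": 0,"tx": 0,"ty": 0,"tz": 0.0007,"jaw": -1},
    {"wx": 0,"wy": 0,"wz": 0,"tx": 0,"ty": 0,"tz": 0,"jaw": -1}
  ]
}}

```text
clock: 16.8
tool_pos: [0.4325, 0.1688, 0.1196]
orientation: [-0.0, -0.0, 1.0, 0.0]
wrist_force: [0.1, -1.5, 0.0]
grip_width: 0.0001
grasp_force: 0.2
```

Request:
{"fn": "servo_tool", "kwargs": {
  "rows": [
    {"wx": 0,"wy": 0,"wz": 0,"tx": 0,"ty": 0,"tz": 0.0006,"jaw": -1},
    {"wx": 0,"wy": 0,"wz": 0,"tx": 0,"ty": 0,"tz": 0,"jaw": -1}
  ]
}}

```text
clock: 16.97
tool_pos: [0.4325, 0.1688, 0.119]
orientation: [0.0, -0.0, 1.0, 0.0]
wrist_force: [0.8, -0.2, -1.0]
grip_width: 0.0002
grasp_force: 0.2
```

Request:
{"fn": "servo_tool", "kwargs": {
  "rows": [
    {"wx": 0,"wy": 0,"wz": 0,"tx": 0,"ty": 0,"tz": 0.0007,"jaw": -1},
    {"wx": 0,"wy": 0,"wz": 0,"tx": 0,"ty": 0,"tz": 0.0003,"jaw": -1}
  ]
}}

```text
clock: 17.13
tool_pos: [0.4325, 0.1688, 0.118]
orientation: [-0.0, -0.0, 1.0, 0.0]
wrist_force: [-0.4, -0.0, 1.4]
grip_width: 0.0001
grasp_force: 0.2
```

Request:
{"fn": "servo_tool", "kwargs": {
  "rows": [
    {"wx": 0,"wy": 0,"wz": 0,"tx": 0,"ty": 0,"tz": 0.0005,"jaw": -1},
    {"wx": 0,"wy": 0,"wz": 0,"tx": 0,"ty": 0,"tz": 0,"jaw": -1}
  ]
}}

```text
clock: 17.3
tool_pos: [0.4325, 0.1688, 0.1174]
orientation: [-0.0, -0.0, 1.0, 0.0]
wrist_force: [0.6, 0.2, 0.5]
grip_width: -0.0001
grasp_force: 0.1
```

Request:
{"fn": "servo_tool", "kwargs": {
  "rows": [
    {"wx": 0,"wy": 0,"wz": 0,"tx": 0,"ty": 0,"tz": 0.0005,"jaw": -1},
    {"wx": 0,"wy": 0,"wz": 0,"tx": 0,"ty": 0,"tz": 0.0004,"jaw": -1}
  ]
}}

```text
clock: 17.47
tool_pos: [0.4325, 0.1688, 0.1166]
orientation: [0.0, -0.0, 1.0, 0.0]
wrist_force: [-0.6, -0.1, 0.1]
grip_width: -0.0
grasp_force: 0.2
```

Request:
{"fn": "servo_tool", "kwargs": {
  "rows": [
    {"wx": 0,"wy": 0,"wz": 0,"tx": 0,"ty": 0,"tz": 0.0005,"jaw": -1},
    {"wx": 0,"wy": 0,"wz": 0,"tx": 0,"ty": 0,"tz": 0,"jaw": -1}
  ]
}}

```text
clock: 17.63
tool_pos: [0.4324, 0.1688, 0.116]
orientation: [-0.0, -0.0, 1.0, 0.0]
wrist_force: [-0.6, 0.2, 0.8]
grip_width: 0.0003
grasp_force: 0.1
```

Request:
{"fn": "servo_tool", "kwargs": {
  "rows": [
    {"wx": 0,"wy": 0,"wz": 0,"tx": 0,"ty": 0,"tz": 0.0003,"jaw": -1},
    {"wx": 0,"wy": 0,"wz": 0,"tx": 0,"ty": 0,"tz": 0,"jaw": -1}
  ]
}}

```text
clock: 17.8
tool_pos: [0.4325, 0.1688, 0.1158]
orientation: [0.0, -0.0, 1.0, 0.0]
wrist_force: [-0.3, 0.2, 0.4]
grip_width: 0.0002
grasp_force: 0.2
```

Request:
{"fn": "servo_tool", "kwargs": {
  "rows": [
    {"wx": 0,"wy": 0,"wz": 0,"tx": 0,"ty": 0,"tz": 0.0003,"jaw": -1},
    {"wx": 0,"wy": 0,"wz": 0,"tx": 0,"ty": 0,"tz": 0,"jaw": -1}
  ]
}}

```text
clock: 17.97
tool_pos: [0.4325, 0.1688, 0.1155]
orientation: [0.0, -0.0, 1.0, 0.0]
wrist_force: [-0.3, 0.6, 1.4]
grip_width: -0.0
grasp_force: 0.2
```

Request:
{"fn": "servo_tool", "kwargs": {
  "rows": [
    {"wx": 0,"wy": 0,"wz": 0,"tx": 0,"ty": 0,"tz": 0.0004,"jaw": -1},
    {"wx": 0,"wy": 0,"wz": 0,"tx": 0,"ty": 0,"tz": 0,"jaw": -1}
  ]
}}

```text
clock: 18.13
tool_pos: [0.4325, 0.1688, 0.1151]
orientation: [0.0, -0.0, 1.0, 0.0]
wrist_force: [-0.3, -0.1, -0.3]
grip_width: -0.0002
grasp_force: 0.2
```

Request:
{"fn": "servo_tool", "kwargs": {
  "rows": [
    {"wx": 0,"wy": 0,"wz": 0,"tx": 0,"ty": 0,"tz": 0.0004,"jaw": -1},
    {"wx": 0,"wy": 0,"wz": 0,"tx": 0,"ty": 0,"tz": 0,"jaw": -1}
  ]
}}

```text
clock: 18.3
tool_pos: [0.4325, 0.1688, 0.1147]
orientation: [0.0, -0.0, 1.0, 0.0]
wrist_force: [-0.0, -0.9, 0.9]
grip_width: 0.0002
grasp_force: 0.2
```

Request:
{"fn": "servo_tool", "kwargs": {
  "rows": [
    {"wx": 0,"wy": 0,"wz": 0,"tx": 0,"ty": 0,"tz": 0.0003,"jaw": -1},
    {"wx": 0,"wy": 0,"wz": 0,"tx": 0,"ty": 0,"tz": 0,"jaw": -1}
  ]
}}

```text
clock: 18.47
tool_pos: [0.4325, 0.1688, 0.1144]
orientation: [0.0, -0.0, 1.0, 0.0]
wrist_force: [-1.1, -0.1, 0.6]
grip_width: 0.0004
grasp_force: 0.2
```

Request:
{"fn": "servo_tool", "kwargs": {
  "rows": [
    {"wx": 0,"wy": 0,"wz": 0,"tx": 0,"ty": 0,"tz": -0.01,"jaw": -1},
    {"wx": 0,"wy": 0,"wz": 0,"tx": 0,"ty": 0,"tz": -0.035,"jaw": -1},
    {"wx": 0,"wy": 0,"wz": 0,"tx": 0,"ty": 0,"tz": -0.035,"jaw": -1},
    {"wx": 0,"wy": 0,"wz": 0,"tx": -0.04,"ty": 0,"tz": 0,"jaw": -1},
    {"wx": 0,"wy": 0,"wz": 0,"tx": -0.03,"ty": 0,"tz": 0,"jaw": -1},
    {"wx": 0,"wy": 0,"wz": 0,"tx": 0,"ty": 0,"tz": 0,"jaw": -1},
    {"wx": 0,"wy": 0,"wz": 0,"tx": 0,"ty": 0,"tz": 0,"jaw": -1}
  ]
}}

```text
clock: 19.05
tool_pos: [0.5031, 0.1686, 0.1943]
orientation: [-0.001, 0.0, 1.0, -0.0]
wrist_force: [-0.2, -0.7, 0.2]
grip_width: 0.0002
grasp_force: 0.0
```

```bash
python3 - <<'E'
from h import *
s=state();c=cam("wrist",s);im=capture("wrist");g=cv2.cvtColor(im,cv2.COLOR_RGB2GRAY)
cv2.imwrite("pics/w4.png",im[:,:,::-1])
p=proj(c,[.426,.169,.089]);print(s['tool_pos'],p)
m=(g<40).astype('uint8');n,l,st,ce=cv2.connectedComponentsWithStats(m)
for i in range(1,n):
    if 100<st[i][4]<3000 and np.hypot(*(ce[i]-p))<90:print(st[i],ce[i],onz(c,ce[i],.089))
E
```

```text
[0.50313671 0.16856708 0.19427156] [322.2551295  114.03994312]
```

```bash
python3 - <<'E'
from h import *
c=cam("wrist",state());im=cv2.imread("pics/w4.png");g=im.max(2);sub=g[60:190,250:400]
for th in(35,50,65,80):
  n,l,st,ce=cv2.connectedComponentsWithStats((sub<th).astype('uint8'))
  for i in range(1,n):
    if st[i][4]>150:q=ce[i]+[250,60];print(th,st[i],q,onz(c,q,.089).round(4))
E
```

```text
65 [ 57  43  30  30 684] [321.68567251 117.73099415] [0.4272 0.1688 0.089 ]
80 [  29   43  117   45 1829] [344.06287589 130.5123018 ] [0.4341 0.1816 0.089 ]
```

The knob is found as a round disc at (0.427, 0.169, 0.089): fully down, at the stop, and the arm is clear.

```bash
python3 -c "
from cell import *
print(sign_off())"
```

```text
the job is handed in; nothing more can be done
None
```

The job is handed in: the lid was pressed onto its seal, the bolt slid through the eye to its stop, and the handle turned down into the notch. The last camera measurement put the knob level, about 1.6 rad; sign-off gave no verdict, and I did not re-measure the lid angle after bolting.

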